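# Find the loose vent cap on the battery and press it home

## Task

The cells of this battery have just been topped up, and one of the four push-in vent caps was not pushed home: it rocks when you press on it. Press the caps with a fingertip to find the one that rocks, and press that one down until it sits level and fully home like the others. The caps are only plastic, so do not press brutally, do not pull any cap up, and leave the things on and around the battery where they are.

Things in the scene. Friction and masses are not known exactly. Their poses are not given: they have to be found in the camera images.
- battery: black four-cell battery, 181 mm (its x) by 260 mm (its y), flat lid 250 mm above the bench; heavy, does not move. Origin at the centre of its underside on the bench, z up. The four vent caps stand in a row along its y, 20 mm to the -x side of its middle, 62 mm apart. Two terminal posts, 25 mm high, stand on the lid at x = +58 mm, y = +-103 mm
- vent_1: collar of one of the four vents, 53 mm across, 4 mm high, fixed on the lid; origin at its centre on the lid (250 mm above the bench), z up. On it sits a grey push-in cap 48 mm across, 12 mm high, flat on top (40 mm flat). Home: cap top 16 mm above this origin. Loose: 5 mm higher, tilted up to 0.07 rad. Which vent has the loose cap changes from run to run
- cap_1 (a joint): how far the middle of the cap of vent_1 has gone down since the start, in m: 0 at first for every cap, loose or not; negative if pulled up. A cap that is home does not move under a finger. The loose one rocks to any side (to 0.1 rad) under 1 to 2 N at its edge, slides down at about 9 N, stays where it is left and is home at 0.005, where it no longer rocks
- vent_2: collar of one of the four vents, 53 mm across, 4 mm high, fixed on the lid; origin at its centre on the lid (250 mm above the bench), z up. On it sits a grey push-in cap 48 mm across, 12 mm high, flat on top (40 mm flat). Home: cap top 16 mm above this origin. Loose: 5 mm higher, tilted up to 0.07 rad. Which vent has the loose cap changes from run to run
- cap_2 (a joint): how far the middle of the cap of vent_2 has gone down since the start, in m: 0 at first for every cap, loose or not; negative if pulled up. A cap that is home does not move under a finger. The loose one rocks to any side (to 0.1 rad) under 1 to 2 N at its edge, slides down at about 9 N, stays where it is left and is home at 0.005, where it no longer rocks
- vent_3: collar of one of the four vents, 53 mm across, 4 mm high, fixed on the lid; origin at its centre on the lid (250 mm above the bench), z up. On it sits a grey push-in cap 48 mm across, 12 mm high, flat on top (40 mm flat). Home: cap top 16 mm above this origin. Loose: 5 mm higher, tilted up to 0.07 rad. Which vent has the loose cap changes from run to run
- cap_3 (a joint): how far the middle of the cap of vent_3 has gone down since the start, in m: 0 at first for every cap, loose or not; negative if pulled up. A cap that is home does not move under a finger. The loose one rocks to any side (to 0.1 rad) under 1 to 2 N at its edge, slides down at about 9 N, stays where it is left and is home at 0.005, where it no longer rocks
- vent_4: collar of one of the four vents, 53 mm across, 4 mm high, fixed on the lid; origin at its centre on the lid (250 mm above the bench), z up. On it sits a grey push-in cap 48 mm across, 12 mm high, flat on top (40 mm flat). Home: cap top 16 mm above this origin. Loose: 5 mm higher, tilted up to 0.07 rad. Which vent has the loose cap changes from run to run
- cap_4 (a joint): how far the middle of the cap of vent_4 has gone down since the start, in m: 0 at first for every cap, loose or not; negative if pulled up. A cap that is home does not move under a finger. The loose one rocks to any side (to 0.1 rad) under 1 to 2 N at its edge, slides down at about 9 N, stays where it is left and is home at 0.005, where it no longer rocks
- grease_jar: small white round tub of terminal grease, 38 mm across, 34 mm high, standing on the battery lid behind the caps; origin at the centre of its foot; to be left alone
- terminal_boot: dark red rubber terminal cover, a stepped round plug 27 mm across at the foot, 26 mm high, standing on the battery lid behind the caps; origin at the centre of its foot; to be left alone
- wrench: steel spanner 170 mm long lying on the bench beside the battery; origin at its middle on the bench; to be left alone
- post_brush: brush 170 mm long lying on the bench beside the battery; origin at its middle on the bench; to be left alone
- hydrometer: glass acid tester with a black bulb, 230 mm long, lying on the bench beyond the battery; origin under its middle; to be left alone
- funnel: grey plastic funnel standing mouth down on the bench, 90 mm across, 95 mm high; origin at the centre of its mouth, on the bench; to be left alone
- water_jug: translucent water jug 100 x 120 mm, 210 mm high, standing on the bench; origin at the centre of its foot; to be left alone

How it is judged (in metres and radians):
At the end, for the whole second after the job is handed in: The loose cap has gone down more than 4.5 of its 5 mm (so it sits level, within half a millimetre of home) and rests there, no cap has been pulled up by 3 mm, and every loose thing on and around the battery is within 20 mm of where it was, those that stood still upright (value of joint any of cap_1, cap_2, cap_3, cap_4 above 0.0045 m and value of joint each of cap_1, cap_2, cap_3, cap_4 above -0.003 m and velocity of joint each of cap_1, cap_2, cap_3, cap_4 below 0.002 m/s and distance of each of grease_jar, terminal_boot, wrench, post_brush, hydrometer, funnel, water_jug from where it was at the start of the episode below 0.02 m and angle between each of grease_jar, terminal_boot, funnel, water_jug's own z axis and vertical below 0.3 rad); the robot touches nothing.
It fails at once if a cap is pulled up 3 mm or more (value of joint any of cap_1, cap_2, cap_3, cap_4 below -0.003 m).
It fails at once if a cap is pressed or pinched with more than 60 N (contact force between any of the arm, the fingers and vent_1 above 60 N or contact force between any of the arm, the fingers and vent_2 above 60 N or contact force between any of the arm, the fingers and vent_3 above 60 N or contact force between any of the arm, the fingers and vent_4 above 60 N).
It fails at once if something on or around the battery is pushed more than 20 mm away or knocked over (distance of any of grease_jar, terminal_boot, wrench, post_brush, hydrometer, funnel, water_jug from where it was at the start of the episode above 0.02 m or angle between any of grease_jar, terminal_boot, funnel, water_jug's own z axis and vertical above 0.5 rad).
It also fails if it takes over 59 s, if anything falls off the work surface, if the arm or the gripper's body presses on something with over 40 N, if the wrist force passes 120 N, or if a joint passes its speed limit or range.

## Robot

A 6-joint arm with a two-finger parallel gripper is mounted at the origin on the work surface. World frame = base frame: x ahead of the robot, y to its left, z up, the work surface at z = 0. Lengths are in mm, angles in rad, forces in N, time in s.
With the tool pointing down it reaches from about 350 to 975 mm from the base axis. Payload 7.1 kg.
Tool frame: the origin (TCP) lies midway between the tips of the shut fingers; the grasp point (between the pads) lies 19 mm behind it; z points along the fingers, y is the line along which they close (so a half turn about z gives the same grasp; the last joint's range is limited). The gripper opens to 88 mm and grips with 3 to 60 N. Pads are 20 mm wide; open, the fingers measure 115 mm over their backs; the gripper's body (75 mm by 178 mm) begins 61 mm behind the grasp point.
Start: joints at [1.149, 0.423, 1.63, -0, 1.089, -0.019], TCP at [244.965, 574.976, 222.675] pointing down, gripper open.
Joint ranges: [-3, 3], [-0.9, 2.11], [0.09, 2.58], [-1.31, 4.45], [0.11, 2.69], [-2.54, 2.54]. Speed limits (rad/s): [2.39, 2.39, 3.01, 3.14, 3.14, 3.14].

## Interface

Orientations are given as a rotation vector (axis times angle).
In Python, from workcell import ctrl gives the robot as it stands. The module is installed in compiled form; this text tells all that it offers.
- The arm moves only by the tool servo_tool, never from a script. Its argument "increments" is a list of rows, each a list of 7 numbers: the shift along the world's x, y, z in cm, then the turn, a rotation vector about the world's x, y, z in degrees, then the opening, from -1 (shut) to 1 (fully open). A call has 1 to 20 rows; each row is the pose to reach, as a shift and turn from the pose commanded when the call began; what a row does not reach only later rows make up. A row lasts 1/12 s, in which the tool goes at most 41.7 mm and 7.16 degrees, less where a joint would pass 70% of its speed; a pose out of reach is approached as far as the arm can. A call with a gripper value outside its range is refused whole. The fingers move at their own pace and stop on an object; the grip force is fixed at half the most. Time passes only in rows, so rows that repeat a pose let the fingers close. It gives the time, the measured TCP pose, the force, the opening and the grip force at its end, in the units of the state.
- ctrl.get_obs(): the state, without advancing time (a new reading comes with each control period).
- ctrl.get_image(name): name is "scene" or "top" or "wrist"; returns a dict with "image" (384x512x3 uint8, red, green, blue), "fx", "fy", "cx", "cy" (pixels), "extrinsics" (4x4, takes a point from camera to world coordinates); the wrist camera has in their place "tool_from_camera" (4x4, takes a point from camera to tool coordinates, whose origin is the TCP and whose axes are the flange's). Camera axes: x right, y up, looking along -z (the intrinsics and any distortion apply to the point x, -y, -z); pixel columns grow to the right and rows downward; lengths in mm; the calibration is good to about 2 mm. The wrist camera is an equidistant fisheye: a pixel r from the principal point sees the ray r / f radians off the axis. A picture is of the moment at which its call begins: read the wrist's pose just before it. There is no depth.
- ctrl.close_job(): hands the job in; it is judged then, once.
The state is a dict: "t": time; "qpos": joint angles; "qvel": joint speeds; "joint_torque": joint torques, N m; "ee_pos": TCP position; "orientation": TCP orientation; "ft_force": force on the tool from outside, world axes, zero at the start; "moment": the same for the moment, N m; "width": finger opening in mm; "grasp_force": force on a finger pad.
Only numpy, scipy, OpenCV 4.12 (cv2) and the standard library are available. Lean on these libraries where they do the work, as an engineer would, in place of code of your own. Each camera call takes 0.05 s, during which the arm holds its last target. There are 200 camera calls.

## Working session

There is one attempt and no reset: what is moved stays moved. The work goes in short steps, Python scripts to look and compute and a tool call to move; the robot and the scene stay as the last step left them, time stands still between calls to the robot, and variables do not carry over. Pictures are saved under pics/ and viewed, at most 10 in all, crops included, and the job is handed in when it is done.

Besides the shell and the picture viewer there is one more tool, called after ">>>" by a JSON object that holds its "method" and its "body", one argument or row to a line. servo_tool: Moves the arm, as the interface text tells. Its arguments: {"type":"object","properties":{"increments":{"type":"array","items":{"type":"array","items":{"type":"number"}}}},"required":["increments"]}

```bash
mkdir -p pics
cat > h.py <<'E'
import numpy as np,cv2
from workcell import ctrl
def save(n,f):
    d=ctrl.get_image(n); cv2.imwrite('pics/'+f,cv2.cvtColor(d['image'],cv2.COLOR_RGB2BGR)); np.save('pics/'+f+'.npy',d,allow_pickle=True); return d
def ray(d,u,v,z):
    E=np.array(d['extrinsics']); r=E[:3,:3]@np.array([(u-d['cx'])/d['fx'],-(v-d['cy'])/d['fy'],-1]); o=E[:3,3]
    return o+r*(z-o[2])/r[2]
E
python3 - <<'E'
from h import *
a=save('top','top0.png');b=save('scene','sc0.png')
for d in(a,b):print({k:v for k,v in d.items() if k!='image'})
print(ctrl.get_obs())
x=np.hstack([a['image'],b['image']]);cv2.imwrite('pics/both.png',cv2.resize(x[:,:,::-1],(800,300)))
E
```

```text
{'fx': 365.9890207617407, 'fy': 365.9890207617407, 'cx': 259.3767485800459, 'cy': 188.31463399127315, 'extrinsics': array([[-7.92348029e-03,  9.90561009e-01, -1.36843364e-01,
         4.27718321e+02],
       [-9.99876645e-01, -9.70412790e-03, -1.23500898e-02,
        -1.67387333e+01],
       [-1.35614629e-02,  1.36728628e-01,  9.90515709e-01,
         1.31044371e+03],
       [ 0.00000000e+00,  0.00000000e+00,  0.00000000e+00,
         1.00000000e+00]])}
{'fx': 453.18302852059725, 'fy': 453.18302852059725, 'cx': 255.65148278188468, 'cy': 192.13534685065514, 'extrinsics': array([[-8.65055907e-01, -4.07997311e-01,  2.91918604e-01,
         1.00040763e+03],
       [ 5.01559443e-01, -7.15874786e-01,  4.85758598e-01,
         6.56105355e+02],
       [ 1.07889669e-02,  5.66622877e-01,  8.23906617e-01,
         1.29814470e+03],
       [ 0.00000000e+00,  0.00000000e+00,  0.00000000e+00,
         1.00000000e+00]])}
{'t': 0.1, 'qpos': array([ 1.14898133e+00,  4.23740167e-01,  1.63058141e+00, -1.91170256e-05,
        1.08863119e+00, -1.89673316e-02]), 'qvel': array([ 0.00278212, -0.00111186, -0.00098611,  0.00129927, -0.00124371,
        0.00171998]), 'joint_torque': array([ 1.85474014e-04, -5.45614743e+01, -2.74323785e+01,  6.44918089e-02,
        1.87980506e-02, -6.81301799e-05]), 'ee_pos': array([244.78457299, 574.53230835, 222.00722629]), 'orientation': array([-6.28451432e-01, -3.07780514e+00,  2.09041170e-03]), 'ft_force': array([-0.61927928,  0.08880767,  0.56425225]), 'moment': array([-0.01191131, -0.00911425, -0.01751654]), 'grasp_force': 0.0, 'width': 87.74792714328662}
```

View pics/top0.png

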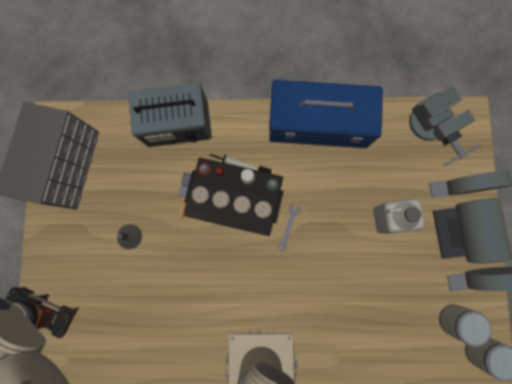

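View pics/sc0.png

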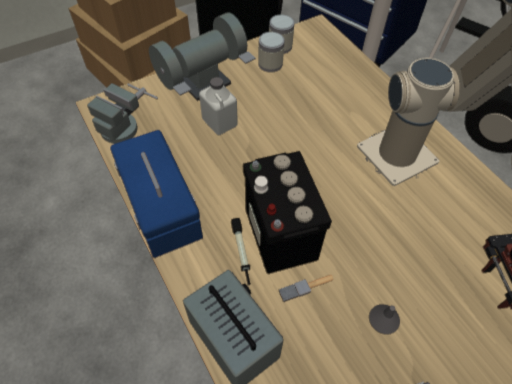

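Top view: caps sit at about (200,195), (221,199), (242,204) and (263,209), with the jar at (248,176) behind them. The scene view shows the same four caps, from (282,161) to (304,214). Next I'll locate them from both views.

Run:
```python
from h import *
P={}
for f,seeds,z in(('top0.png',[(200,195),(221,199),(242,204),(263,209)],266),('sc0.png',[(304,214),(296,194),(289,178),(282,161)],266)):
    d=np.load('pics/'+f+'.npy',allow_pickle=True).item(); g=cv2.cvtColor(d['image'],cv2.COLOR_RGB2GRAY)
    m=(g>85).astype('uint8'); n,l,s,c=cv2.connectedComponentsWithStats(m,connectivity=4)
    for u,v in seeds:
        k=l[v,u]; print(f,c[k].round(1),s[k][2:],g[v,u],ray(d,*c[k],z).round(1))
```

```text
top0.png [199.7 194.3] [ 17  17 219] 134 [556.2 168.3 266. ]
top0.png [220.3 198.8] [ 17  17 222] 135 [542.6 108.9 266. ]
top0.png [241.5 204. ] [ 16  17 226] 136 [527.1  47.9 266. ]
top0.png [262.5 209. ] [ 17  17 226] 135 [512.3 -12.1 266. ]
sc0.png [303.3 213.2] [ 18  16 219] 140 [558.  170.3 266. ]
sc0.png [295.9 194. ] [ 17  15 206] 138 [541.2 107.9 266. ]
sc0.png [288.5 177.5] [ 16  14 181] 140 [528.6  50.  266. ]
sc0.png [281.6 161.1] [ 16  13 170] 139 [514.4  -9.7 266. ]
```

>>> {"method": "servo_tool", "body": {
  "increments": [
    [0,0,3,0,0,0,-1],
    [0,0,7,0,0,0,-1],
    [0,0,10,0,0,0,-1],
    [2,-3,10,0,0,0,-1],
    [4,-6,10,0,0,0,-1],
    [6,-9,10,0,0,0,-1],
    [8,-12,10,0,0,0,-1],
    [10,-15,10,0,0,0,-1],
    [12,-18,10,0,0,0,-1],
    [15,-21,10,0,0,0,-1],
    [18,-24,10,0,0,0,-1],
    [21,-27,10,0,0,0,-1],
    [24,-30,10,0,0,0,-1],
    [26,-33,10,0,0,0,-1],
    [28,-36,10,0,0,0,-1],
    [30,-39,9,0,0,0,-1],
    [31.2,-40.6,8,0,0,0,-1],
    [31.2,-40.6,8,0,0,0,-1],
    [31.2,-40.6,8,0,0,0,-1]
  ]
}}

```text
t: 1.68
ee_pos: [556.7, 168.1, 301.7]
orientation: [-0.632, -3.075, 0.001]
ft_force: [-0.9, 0.4, 0.2]
width: 0.3
grasp_force: 0.0
```

Run:
```python
from h import *
print(ctrl.get_obs()); d=save('wrist','w1.png'); print({k:v for k,v in d.items() if k!='image'})
```

```text
{'t': 1.6833, 'qpos': array([ 2.72560868e-01,  2.78970170e-01,  1.64958586e+00,  3.34160054e-04,
        1.21528812e+00, -8.93175528e-01]), 'qvel': array([ 0.0389351 , -0.0205201 , -0.00492464,  0.00451619,  0.00538068,
        0.00881675]), 'joint_torque': array([-1.54566497e+00, -4.68818057e+01, -2.95318830e+01, -1.12227795e-01,
       -2.37196335e-02, -1.16509250e-01]), 'ee_pos': array([556.72763028, 168.07175048, 301.69344068]), 'orientation': array([-6.31673591e-01, -3.07524247e+00,  1.17952738e-03]), 'ft_force': array([-0.85268349,  0.39939253,  0.2046828 ]), 'moment': array([-0.01324883,  0.01654365, -0.00301376]), 'grasp_force': 0.0, 'width': 0.3256037030037345}
{'fx': 297.3186396354542, 'fy': 297.3186396354542, 'cx': 257.2715508049009, 'cy': 195.77413086705056, 'tool_from_camera': array([[ 1.37261550e-03,  9.69390115e-01,  2.45521733e-01,
         6.65200795e+01],
       [ 9.99999037e-01, -1.28092047e-03, -5.33160684e-04,
        -1.62873778e-01],
       [-2.02346884e-04,  2.45522228e-01, -9.69390940e-01,
        -1.62564885e+02],
       [ 0.00000000e+00,  0.00000000e+00,  0.00000000e+00,
         1.00000000e+00]])}
```

View pics/w1.png

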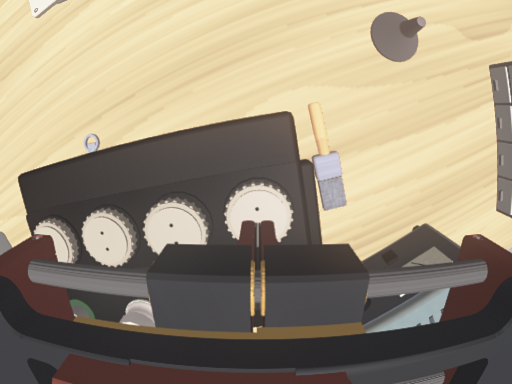

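The wrist view shows cap A just under the fingertips at (258,210). The others are at about (175,226), (107,238) and (53,243).

Run:
```python
from h import *
from scipy.spatial.transform import Rotation as R
d=np.load('pics/w1.png.npy',allow_pickle=True).item(); T=np.array(d['tool_from_camera'])
Rt=R.from_rotvec([-.632,-3.075,.001]).as_matrix(); p=np.array([556.7,168.1,301.7])
for u,v in[(258,210),(175,226),(107,238),(53,243)]:
    a=np.array([u-d['cx'],v-d['cy']]);r=np.hypot(*a);th=r/d['fx'];e=a/r*np.sin(th)
    w=Rt@T[:3,:3]@np.array([e[0],-e[1],-np.cos(th)]);o=p+Rt@T[:3,3]
    print((o+w*(266-o[2])/w[2]).round(1))
```

```text
[551.2 170.9 266. ]
[538.9 110.5 266. ]
[526.6  51.7 266. ]
[510.6  -6.3 266. ]
```

>>> {"method": "servo_tool", "body": {
  "increments": [
    [-0.1,0.1,-1.5,0,0,0,-1],
    [-0.1,0.1,-2.7,0,0,0,-1],
    [-0.1,0.1,-3.0,0,0,0,-1],
    [-0.1,0.1,-3.2,0,0,0,-1],
    [-0.1,0.1,-3.3,0,0,0,-1],
    [-0.1,0.1,-3.3,0,0,0,-1],
    [-0.1,0.1,-3.3,0,0,0,-1]
  ]
}}

```text
t: 2.32
ee_pos: [556.2, 170.3, 270.2]
orientation: [0.628, 3.078, 0.001]
ft_force: [0.1, -0.0, 0.1]
width: 0.7
grasp_force: 0.0
```

>>> {"method": "servo_tool", "body": {
  "increments": [
    [0,0,-0.08,0,0,0,-1],
    [0,0,-0.16,0,0,0,-1],
    [0,0,-0.2,0,0,0,-1],
    [0,0,-0.2,0,0,0,-1],
    [0,0,-0.2,0,0,0,-1]
  ]
}}

```text
t: 2.73
ee_pos: [556.0, 169.9, 267.7]
orientation: [0.629, 3.078, 0.0]
ft_force: [-0.1, 1.0, 0.1]
width: 0.6
grasp_force: 0.0
```

No contact at 267.7, so cap A isn't raised. Moving to cap B.

>>> {"method": "servo_tool", "body": {
  "increments": [
    [0,0,2,0,0,0,-1],
    [-0.4,-2,2.5,0,0,0,-1],
    [-1,-4.5,2.5,0,0,0,-1],
    [-1.4,-6.05,2.2,0,0,0,-1],
    [-1.4,-6.05,1.2,0,0,0,-1],
    [-1.4,-6.05,0.6,0,0,0,-1],
    [-1.4,-6.05,0.4,0,0,0,-1],
    [-1.4,-6.05,0.2,0,0,0,-1],
    [-1.4,-6.05,0.1,0,0,0,-1],
    [-1.4,-6.05,0.1,0,0,0,-1],
    [-1.4,-6.05,0.1,0,0,0,-1]
  ]
}}

```text
t: 3.65
ee_pos: [541.7, 110.1, 268.8]
orientation: [-0.627, -3.077, 0.001]
ft_force: [-3.1, -1.9, 6.4]
width: 0.5
grasp_force: 3.1
```

Contact at 268.8 on cap B, with 6.4 N. It stands high, so press it down.

>>> {"method": "servo_tool", "body": {
  "increments": [
    [0,0,-0.05,0,0,0,-1],
    [0,0,-0.1,0,0,0,-1],
    [0,0,-0.15,0,0,0,-1],
    [0,0,-0.2,0,0,0,-1],
    [0,0,-0.2,0,0,0,-1]
  ]
}}

```text
t: 4.07
ee_pos: [541.6, 109.8, 267.2]
orientation: [-0.626, -3.077, 0.002]
ft_force: [-5.1, -4.5, 9.3]
width: 0.6
grasp_force: 4.8
```

>>> {"method": "servo_tool", "body": {
  "increments": [
    [0,0,-0.05,0,0,0,-1],
    [0,0,-0.1,0,0,0,-1],
    [0,0,-0.15,0,0,0,-1],
    [0,0,-0.15,0,0,0,-1],
    [0,0,-0.15,0,0,0,-1]
  ]
}}

```text
t: 4.48
ee_pos: [541.5, 109.5, 266.2]
orientation: [-0.626, -3.077, 0.003]
ft_force: [-7.7, -5.8, 14.7]
width: 0.2
grasp_force: 6.9
```

>>> {"method": "servo_tool", "body": {
  "increments": [
    [0,0,-0.05,0,0,0,-1],
    [0,0,-0.1,0,0,0,-1],
    [0,0,-0.15,0,0,0,-1],
    [0,0,-0.15,0,0,0,-1],
    [0,0,-0.15,0,0,0,-1]
  ]
}}

```text
t: 4.9
ee_pos: [541.6, 109.4, 266.0]
orientation: [-0.627, -3.078, 0.003]
ft_force: [-11.2, -5.9, 23.6]
width: 0.5
grasp_force: 11.7
```

>>> {"method": "servo_tool", "body": {
  "increments": [
    [0.1,0,-0.05,0,0,0,-1],
    [0.1,0,-0.1,0,0,0,-1],
    [0.1,0,-0.1,0,0,0,-1],
    [0.1,0,-0.1,0,0,0,-1]
  ]
}}

```text
t: 5.23
ee_pos: [541.7, 109.4, 265.9]
orientation: [-0.626, -3.077, 0.004]
ft_force: [-16.0, -7.5, 32.4]
width: 0.2
grasp_force: 16.1
```

>>> {"method": "servo_tool", "body": {
  "increments": [
    [0,0,0.5,0,0,0,-1],
    [0,0,1.5,0,0,0,-1],
    [-0.3,-1.4,1.5,0,0,0,-1],
    [-0.3,-1.4,0.8,0,0,0,-1],
    [-0.3,-1.4,0.5,0,0,0,-1],
    [-0.3,-1.4,0.3,0,0,0,-1],
    [-0.3,-1.4,0.2,0,0,0,-1],
    [-0.3,-1.4,0.1,0,0,0,-1],
    [-0.3,-1.4,0.1,0,0,0,-1],
    [-0.3,-1.4,0.1,0,0,0,-1]
  ]
}}

```text
t: 6.07
ee_pos: [539.7, 94.6, 265.6]
orientation: [-0.629, -3.078, 0.002]
ft_force: [-9.8, -5.7, 24.9]
width: 0.3
grasp_force: 12.4
```

The -y edge is firm: 25 N at 265.6. Checking the opposite edge.

>>> {"method": "servo_tool", "body": {
  "increments": [
    [0,0,0.5,0,0,0,-1],
    [0,0,1.5,0,0,0,-1],
    [0.6,2.7,1.5,0,0,0,-1],
    [0.6,2.7,0.8,0,0,0,-1],
    [0.6,2.7,0.4,0,0,0,-1],
    [0.6,2.7,0.2,0,0,0,-1],
    [0.6,2.7,0.1,0,0,0,-1],
    [0.6,2.7,0.1,0,0,0,-1],
    [0.6,2.7,0.1,0,0,0,-1]
  ]
}}

```text
t: 6.82
ee_pos: [546.0, 123.2, 265.8]
orientation: [0.629, 3.078, 0.004]
ft_force: [-3.9, 5.0, 12.8]
width: 0.7
grasp_force: 6.4
```

>>> {"method": "servo_tool", "body": {
  "increments": [
    [0,0,0.5,0,0,0,-1],
    [0,0,2,0,0,0,-1],
    [0,0,5,0,0,0,-1],
    [-2,0,8,0,0,0,-1],
    [-4,0,11,0,0,0,-1],
    [-4,0,12,0,0,0,-1],
    [-4,0,12,0,0,0,-1],
    [-4,0,12,0,0,0,-1],
    [-4,0,12,0,0,0,-1]
  ]
}}

```text
t: 7.57
ee_pos: [505.7, 122.1, 382.6]
orientation: [-0.628, -3.075, 0.002]
ft_force: [-0.7, 0.1, -0.2]
width: 0.4
grasp_force: 0.0
```

Run:
```python
from h import *
save('wrist','w2.png')
```

```text
(no output)
```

View pics/w2.png

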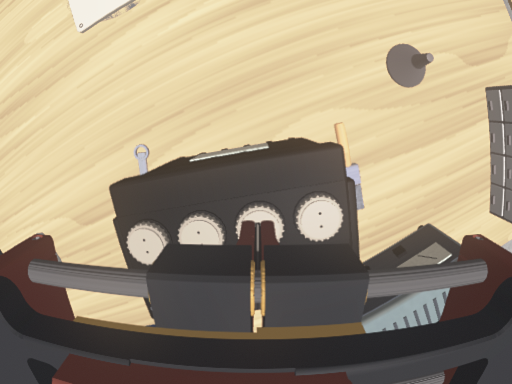

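Cap B, third from the left at (260,222), now looks level with the other caps. Both its edges press firm at the same height, 265.6 and 265.8 mm.

```bash
python3 -c "
from workcell import ctrl
print(ctrl.close_job())"
```

```text
the job is handed in; nothing more can be done
None
```

I pressed the loose cap home and handed the job in, with no result returned: it was the second cap from the +y end (near x 542, y 109), it stopped at about 266 mm with at most about 32 N measured, and two opposite edges no longer rocked.

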